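Drive the worn bush out of the cheese cutter's bearing plate

TASK

The worn red bush is stuck in the bearing plate of the cheese cutter, under the loose brass dished washer. Take the blue-handled drift from its holder, feel its tip through the washer's hole, ease the washer into line with the bore and press the bush steadily down and out, so that it drops into the tray below; then stand the drift back in its holder. Press gently: do not bear hard on the washer or plate, do not ram the bush, and leave the cheeses alone.

Things in the scene. Friction and masses are not known exactly. Their poses are not given: they have to be found in the camera images.
- plate_top (a point): Bore axis at the top of the fixed aluminium bearing plate (126 mm square, 26 mm thick, top 88.5 mm above the deck, on 4 posts with nuts standing 8 mm over the plate); z up. Bore: 22 mm wide, vertical, right through. On it lies the greased brass dished washer, 45 mm wide, 10 mm high. The washer's own position is not measured: it floats level, up to 8 mm off the bore in both plate axes.
- tray (a point): Centre of the inner floor of the white catch tray under the plate, straight below the bore; inside 84 mm square, walls 22 mm high; z up. Washer: round hole 17 mm wide, 4 mm deep, above it a 25 degree dish widening to 41 mm at the rim, hole's top 4 mm and rim 9.6 mm over the plate. It sticks: about 6.5 N per plate axis slides it (range 12 mm); pressing straight down off its hole only loads it.
- bush_center (a point): Centre of the worn red bush, 20 mm across, 18 mm high, standing in the bore, its top 2 to 7 mm below the plate's top; loose once out. Spring pads grip it: about 9 to 15 N pushes it down, the whole way; it falls into the tray when the drift's tip nears the plate's underside (26 mm below its top). z is its axis.
- drift_grip (a point): Centre (half-way up) of the drift's blue square handle, 24x24 mm, 46 mm high, flats along its x and y; z along the drift, up. The drift (0.13 to 0.21 kg) stands upright in its holder; handle centre 92 mm above the tip, handle bottom 69 mm above it.
- drift_tip (a point): Flat lower end of the drift's steel shaft, on its axis; shaft 14 mm across, 63 mm long, then a 21 mm collar under the handle; z along the drift, up.
- holder_floor (a point): Centre of the socket's floor in the grey holder cup fixed on an 80 mm square white foot, 10 mm above the deck; z up. Socket 20 mm wide, mouth flared to 32 mm, rim 34 mm above this floor. The drift's tip stands on this floor.
- caciotta_small: small pale round cheese, 101x97x46 mm, loose; origin under its centre. A bystander, leave it alone
- stagionato_brick: yellowish brick of cheese, 57x92x40 mm, loose; origin under its centre. A bystander, leave it alone
- scamorza_2: yellow pear-shaped cheese, 58 mm across, 73 mm high, loose; origin under its centre. A bystander, leave it alone
- smoked_brick: tan brick of cheese, 53x82x38 mm, loose; origin under its centre. A bystander, leave it alone

How it is judged:
On the way, in this order (a step that is already met when the one before it is completed fails the run):
1. the drift is lifted out of its holder while the bush is still in the plate (z of drift_tip in the frame of holder_floor above 0.045 m and z of bush_center in the frame of plate_top above -0.03 m), for 0.1 s.
2. the bush lies in the tray under the plate while the drift's tip stands in the bore (z of drift_tip in the frame of plate_top below 0.002 m and horizontal distance between drift_tip and plate_top below 0.007 m and z of bush_center in the frame of tray below 0.025 m and horizontal distance between bush_center and tray below 0.045 m), for 0.1 s.
At the end, for the whole second after the job is handed in: the bush lies in the tray under the plate (centre within 50 mm of the tray's centre and under 25 mm above its floor), the drift stands upright (within 0.2 rad) in its holder, its tip within 8 mm sideways of the socket centre and under 6 mm above its floor, and both are at rest (z of bush_center in the frame of tray below 0.025 m and horizontal distance between bush_center and tray below 0.05 m and horizontal distance between drift_tip and holder_floor below 0.008 m and z of drift_tip in the frame of holder_floor below 0.006 m and angle between drift_tip's own z axis and vertical below 0.2 rad and linear speed of drift below 0.02 m/s and linear speed of bush below 0.05 m/s); the robot touches nothing.
It fails at once if the drift bears on the washer, plate or stand with more than 22 N (contact force between drift and stand above 22 N).
It fails at once if the drift presses on the bush with more than 32 N (contact force between drift and bush above 32 N).
It fails at once if the hand bears on the stand with more than 22 N (contact force between any of the fingers, the arm and stand above 22 N).
It fails at once if a cheese beside the work is displaced by more than 20 mm (distance of any of caciotta_small, stagionato_brick, scamorza_2, smoked_brick from where it was at the start of the episode above 0.02 m).
It also fails if it takes over 72 s, if anything falls off the work surface, if the arm or the gripper's body presses on something with over 40 N, if the wrist force passes 120 N, or if a joint passes its speed limit or range.

ROBOT

A 6-joint arm with a two-finger parallel gripper is mounted at the origin on a cart in front of the work surface, level with it; the furniture and walls round the work are solid. World frame = base frame: x ahead of the robot, y to its left, z up, the work surface at z = 0. Lengths are in m, angles in rad, forces in N, time in s.
With the tool pointing down it reaches from about 0.275 to 0.85 m from the base axis. Payload 5.2 kg.
Tool frame: the origin (TCP) lies midway between the tips of the shut fingers; the grasp point (between the pads) lies 19 mm behind it; z points along the fingers, y is the direction in which the jaws open and shut (so a half turn about z gives the same grasp; the last joint's range is limited). The gripper opens to 85 mm and grips with 20 to 120 N. Pads are 22 mm wide; open, the fingers measure 114 mm over their backs; the gripper's body (76 mm by 85 mm) begins 54 mm behind the grasp point. The pads swing forward as they close: fully open they stand 13 mm farther back than shut.
Start: joints at [-1.427, 0.259, 1.535, -0, 1.348, -0.203], TCP at [0.187, -0.517, 0.231] pointing down, gripper open.
Joint ranges: [-3.14, 3.14], [-0.91, 2.08], [0.19, 2.58], [-1.22, 4.36], [0.22, 2.71], [-3.12, 3.12]. Speed limits (rad/s): [2.57, 2.57, 3.14, 3.14, 3.14, 3.14].

INTERFACE

Orientations are given as a rotation vector (axis times angle).
In Python, from station import sensors, optics, job gives the robot as it stands. The module is installed in compiled form; this text tells all that it offers.
- The arm moves only by the shell command python3 -m crank 'ROWS' [OPENING] [FORCE]. ROWS is JSON, a list of rows, each an object of numbers: "dx", "dy", "dz": the shift along the tool's x, y, z in mm; "rx", "ry", "rz": the turn, a rotation vector about the tool's x, y, z in rad. In form: [{"dx": .., "dy": .., "dz": .., "rx": .., "ry": .., "rz": ..}, ...]. A call has 1 to 20 rows; each row is the pose to reach, as a shift and turn from the pose commanded when the call began, along the tool's axes at that moment; what a row does not reach only later rows make up. A row lasts 1/8 s, in which the tool goes at most 62.5 mm and 10.7 degrees, less where a joint would pass 70% of its speed; a pose out of reach is approached as far as the arm can. A call with a gripper value outside its range is refused whole. OPENING is the finger opening in mm, from 0 to 85.4, set as the call begins (- or left out, the last holds). The fingers move at their own pace and stop on an object; FORCE is the grip in N (left out, the last holds). Time passes only in rows, so rows that repeat a pose let the fingers close. It gives the time, the measured TCP pose, the force and the opening at its end, in the units of the state.
- sensors.sense(): the state, without advancing time (a new reading comes with each control period).
- optics.snapshot(name): name is "side" or "top"; returns the picture (384x512x3 uint8, blue, green, red); there is no depth.
- optics.camera_info(name): a dict with "fx", "fy", "cx", "cy" (pixels), "R" (3x3) and "t" (3): a world point X has camera coordinates R X + t. Camera axes: x right, y down, z forward; pixel columns grow to the right and rows downward; lengths in m; the calibration is good to about 2 mm. A picture is of the moment at which its call begins. camera_info takes no time and is no camera call.
- job.hand_in(): hands the job in, once; it reports no verdict.
The state is a dict: "time": time; "joint_positions": joint angles; "qvel": joint speeds; "tau": joint torques, N m; "ee_pos": TCP position; "ee_rot": TCP orientation; "force": force on the tool from outside, world axes, zero at the start; "moment": the same for the moment, N m; "gripper_width": finger opening in m.
Only numpy, scipy, OpenCV 4.12 (cv2) and the standard library are available. Lean on these libraries where they do the work, as an engineer would, in place of code of your own. Each camera call takes 0.05 s, during which the arm holds its last target.

## Working session

There is one attempt and no reset: what is moved stays moved. The work goes in short steps, Python scripts to look and compute and a shell command to move; the robot and the scene stay as the last step left them, time stands still between calls to the robot, and variables do not carry over. Pictures are saved under pics/ and viewed, and the job is handed in when it is done.

```bash
mkdir -p pics; python3 - <<'E'
from station import sensors, optics
import cv2
print(sensors.sense())
for n in("side","top"):
    cv2.imwrite(f"pics/{n}0.png",optics.snapshot(n)); print(n,optics.camera_info(n))
E
```

```text
{'time': 0.0, 'joint_positions': array([-1.42679251e+00,  2.59338626e-01,  1.53611959e+00, -1.34163982e-05,
        1.34797772e+00, -2.02781409e-01]), 'qvel': array([-1.44253850e-03, -6.92474346e-04, -6.73798266e-04, -7.97796559e-04,
        6.73003986e-05, -1.93496999e-04]), 'tau': array([ 3.36874118e-04, -4.46028614e+01, -2.90567672e+01, -5.45772236e-04,
        1.17701819e-02, -5.46324287e-06]), 'ee_pos': array([ 0.18688026, -0.51670479,  0.23046239]), 'ee_rot': array([-3.09266882e+00, -5.41690178e-01, -6.45027587e-05]), 'force': array([0.50075644, 0.66534401, 0.07984285]), 'moment': array([ 0.04936811, -0.00451688, -0.00098015]), 'gripper_width': 0.0855251372504514}
side {'fx': 425.2030892674727, 'fy': 425.2030892674727, 'cx': 254.2118633790467, 'cy': 186.82111370606282, 'R': array([[-0.86634455, -0.49941606, -0.00554191],
       [-0.24592163,  0.43620919, -0.86558887],
       [ 0.43470642, -0.74853533, -0.50072467]]), 't': array([0.43817026, 0.24716994, 0.77973392])}
top {'fx': 437.4932768106956, 'fy': 437.4932768106956, 'cx': 249.10349023752153, 'cy': 187.16934904962355, 'R': array([[ 0.01641906, -0.99962816,  0.0217707 ],
       [-0.99950715, -0.01699194, -0.02639569],
       [ 0.0267558 , -0.02132658, -0.99941448]]), 't': array([-0.07841963,  0.52491737,  0.93134757])}
```

View pics/side0.png

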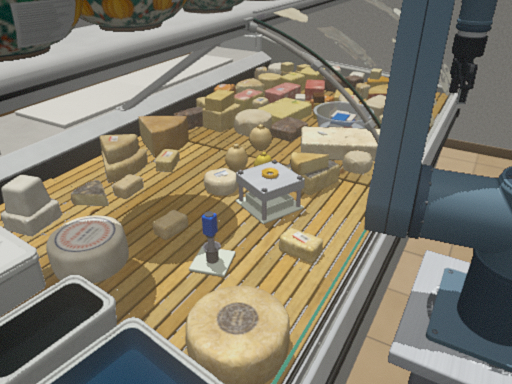

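View pics/top0.png

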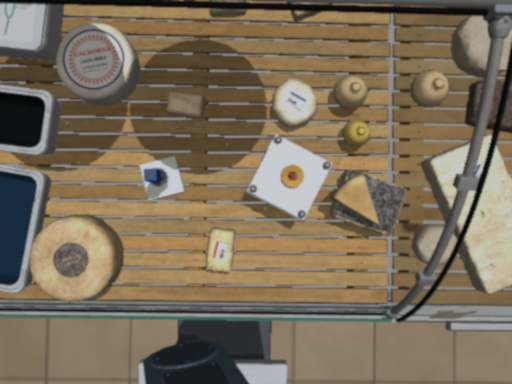

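Top view: plate around (290,177), washer around (291,176), and the drift's blue handle around (154,176) on its white foot. In the side view the drift is at (210,225) and the plate at (270,180). I'll zoom in on both.

```bash
python3 - <<'E'
import cv2,numpy as np
t=cv2.imread("pics/top0.png");s=cv2.imread("pics/side0.png")
a=cv2.resize(t[120:230,125:345],None,fx=3.6,fy=3.6,interpolation=cv2.INTER_NEAREST)
cv2.imwrite("pics/ztop.png",a)
b=cv2.resize(s[145:285,180:330],None,fx=4.2,fy=4.2,interpolation=cv2.INTER_NEAREST)
cv2.imwrite("pics/zside.png",b)
E
```

```text
(no output)
```

View pics/ztop.png

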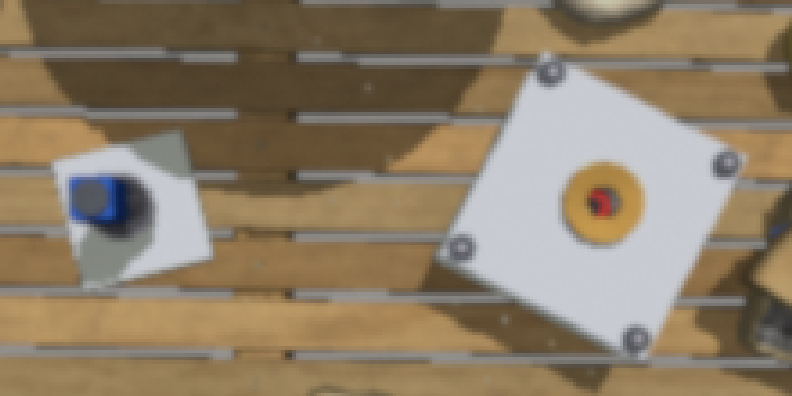

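View pics/zside.png

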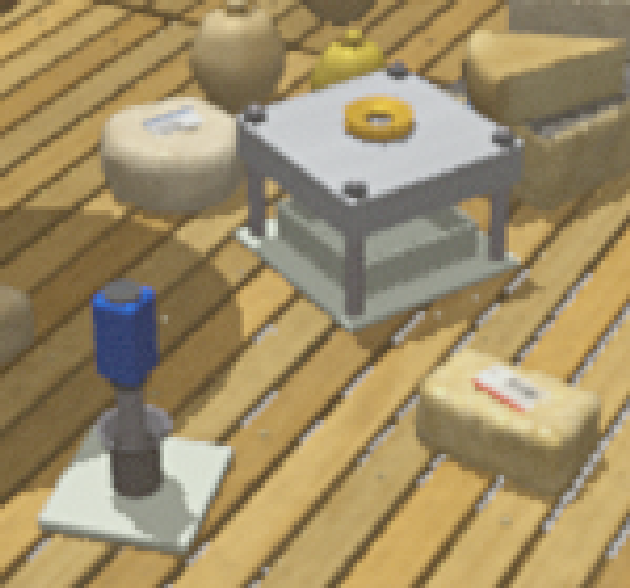

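```bash
cat > h.py <<'E'
import cv2,numpy as np
from station import optics
C={n:optics.camera_info(n) for n in("side","top")}
def ray(n,u,v):
    c=C[n];d=c["R"].T@np.array([(u-c["cx"])/c["fx"],(v-c["cy"])/c["fy"],1]);return -c["R"].T@c["t"],d
def onz(n,u,v,z):
    o,d=ray(n,u,v);return o+d*(z-o[2])/d[2]
def proj(n,X):
    c=C[n];p=c["R"]@np.asarray(X)+c["t"];return np.array([c["fx"]*p[0]/p[2]+c["cx"],c["fy"]*p[1]/p[2]+c["cy"]])
def two(a,b):
    o1,d1=ray("side",*a);o2,d2=ray("top",*b)
    A=np.stack([d1,-d2],1);s=np.linalg.lstsq(A,o2-o1,rcond=None)[0]
    p,q=o1+s[0]*d1,o2+s[1]*d2;return (p+q)/2,np.linalg.norm(p-q)
E
python3 - <<'E'
from h import *
t=cv2.imread("pics/top0.png");s=cv2.imread("pics/side0.png")
def big(m,x0,y0,x1,y1):
    k=np.zeros_like(m);k[y0:y1,x0:x1]=m[y0:y1,x0:x1]
    cs=cv2.findContours(k,cv2.RETR_EXTERNAL,cv2.CHAIN_APPROX_NONE)[0]
    return max(cs,key=cv2.contourArea)
ht=cv2.cvtColor(t,cv2.COLOR_BGR2HSV);hs=cv2.cvtColor(s,cv2.COLOR_BGR2HSV)
# plate top contour
m=cv2.inRange(ht,(90,0,150),(140,40,255)); c=big(m,235,125,340,225); hull=cv2.convexHull(c)
r=cv2.minAreaRect(hull);print("plate",r); print([onz("top",*p,0.0885).round(4) for p in cv2.boxPoints(r)], onz("top",*r[0],0.0885))
for n,h,b in(("top",ht,(275,160,310,192)),("side",hs,(255,163,285,182))):
    m=cv2.inRange(h,(12,130,90),(32,255,255));c=cv2.convexHull(big(m,*b));e=cv2.minAreaRect(c)
    M=cv2.moments(c);u=M['m10']/M['m00'],M['m01']/M['m00'];print(n,"washer",u,e,onz(n,*u,0.0885+.0075))
for n,h,b in(("top",ht,(140,160,170,190)),("side",hs,(195,205,225,240))):
    m=cv2.inRange(h,(105,150,40),(130,255,255));c=cv2.convexHull(big(m,*b));M=cv2.moments(c);u=M['m10']/M['m00'],M['m01']/M['m00']
    print(n,"handle",u,cv2.boundingRect(c),cv2.minAreaRect(c))
    if n=="top": ut=u;print([onz("top",*p,0.125).round(4) for p in cv2.boxPoints(cv2.minAreaRect(c))])
    else: us=u
print(two(us,ut))
m=cv2.inRange(ht,(0,0,100),(180,60,255)); c=big(m,132,150,190,205);r=cv2.minAreaRect(cv2.convexHull(c));print("foot",r,onz("top",*r[0],.01),[onz("top",*p,.008).round(4) for p in cv2.boxPoints(r)])
# full-res zooms
cv2.imwrite("pics/zh.png",cv2.resize(t[155:205,130:190],None,fx=12,fy=12,interpolation=cv2.INTER_NEAREST))
cv2.imwrite("pics/zp.png",cv2.resize(t[130:222,243:335],None,fx=6.4,fy=6.4,interpolation=cv2.INTER_NEAREST))
E
```

```text
plate ((289.2187805175781, 176.83999633789062), (64.46412658691406, 64.2216796875), 27.255327224731445)
[array([ 0.5171, -0.0617,  0.0885]), array([ 0.6306, -0.1178,  0.0885]), array([ 0.5744, -0.2319,  0.0885]), array([ 0.461 , -0.1751,  0.0885])] [ 0.54565922 -0.14650175  0.0885    ]
top washer (291.96815286624206, 175.87101910828025) ((292.0000305175781, 176.0), (19.798988342285156, 19.798988342285156), 45.0) [ 0.54725464 -0.15100161  0.096     ]
side washer (269.58187134502924, 172.74561403508773) ((269.5, 172.5), (9.0, 15.0), 90.0) [ 0.54654668 -0.15008831  0.096     ]
top handle (155.3774834437086, 175.75275938189844) (151, 170, 9, 12) ((155.0, 175.5), (11.0, 8.0), 90.0)
[array([0.552, 0.117, 0.125]), array([0.5523, 0.1021, 0.125 ]), array([0.5317, 0.1016, 0.125 ]), array([0.5314, 0.1165, 0.125 ])]
side handle (208.3978494623656, 216.46236559139786) (202, 214, 14, 6) ((208.6229705810547, 216.85247802734375), (4.707858562469482, 13.218217849731445), 84.80557250976562)
(array([0.54487711, 0.1122349 , 0.1165081 ]), np.float64(0.00723105931440467))
foot ((160.5, 179.0), (46.0, 57.0), 90.0) [0.54031218 0.11972217 0.01      ] [array([0.5885, 0.1818, 0.008 ]), array([0.5908, 0.0603, 0.008 ]), array([0.4923, 0.0583, 0.008 ]), array([0.4903, 0.1795, 0.008 ])]
```

```bash
ls pics
```

```text
side0.png
top0.png
zh.png
zp.png
zside.png
ztop.png
```

View pics/zh.png

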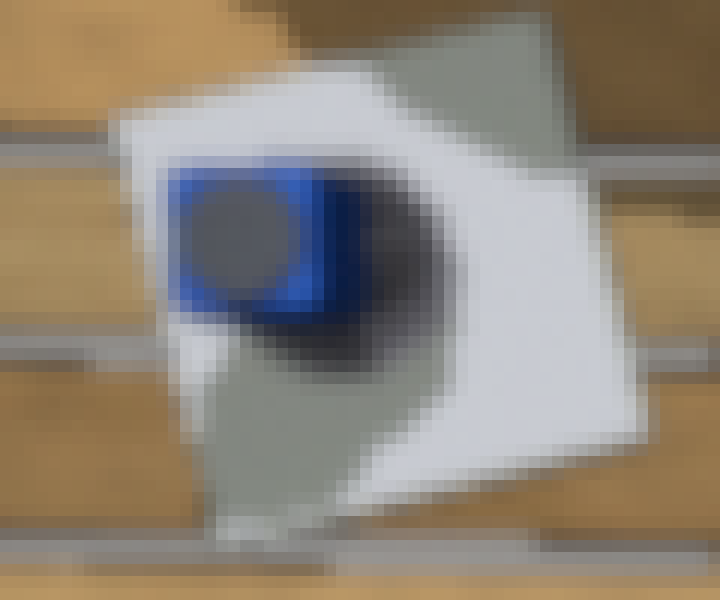

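View pics/zp.png

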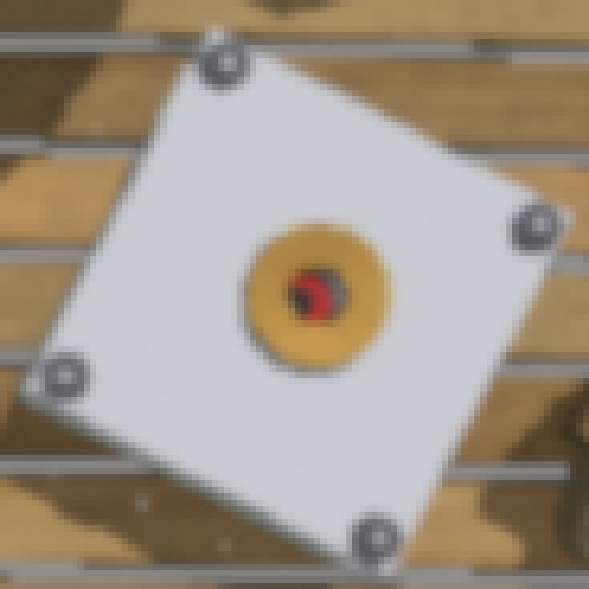

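```bash
python3 - <<'E'
from h import *
t=cv2.imread("pics/top0.png");s=cv2.imread("pics/side0.png")
print("handle top",onz("top",150.2,174.3,.125),onz("top",149.7,174.3,.125))
print("foot",onz("top",161.2,177.5,.010))
q=[(115,110),(550,15),(645,440),(210,540)]
P=[onz("top",a/12+129.5,b/12+154.5,.009) for a,b in q];print(np.round(P,4));print(np.mean(P,0),[np.degrees(np.arctan2(*(P[(i+1)%4]-P[i])[[1,0]])) for i in range(4)])
N=[onz("top",a/6.4+242.5,b/6.4+129.5,.0965) for a,b in[(225,65),(537,228),(377,540),(66,377)]];print("nuts",np.mean(N,0))
# side nuts from zside (4.2x, off 180,145)
Q=[(398,71),(504,137),(355,189),(254,114)]
N=[onz("side",a/4.2+179.5,b/4.2+144.5,.0965) for a,b in Q];print("nuts side",np.mean(N,0))
# side handle top
print("side handle top",onz("side",125/4.2+179.5,291/4.2+144.5,.125))
cv2.imwrite("pics/zs2.png",cv2.resize(s[205:275,185:240],None,fx=8,fy=8,interpolation=cv2.INTER_NEAREST))
E
```

```text
handle top [0.54395146 0.11830308 0.125     ] [0.54393504 0.11923393 0.125     ]
foot [0.54354022 0.11830484 0.01      ]
[[0.5723 0.1661 0.009 ]
 [0.5907 0.0894 0.009 ]
 [0.5152 0.0709 0.009 ]
 [0.4961 0.1476 0.009 ]]
[0.54358373 0.11851831 0.009     ] [np.float64(-76.5427355054806), np.float64(-166.27997287125157), np.float64(103.95881838148208), np.float64(13.680424731026495)]
nuts [ 0.54549005 -0.14635358  0.0965    ]
nuts side [ 0.54212018 -0.14087408  0.0965    ]
side handle top [0.54475738 0.11472917 0.125     ]
```

View pics/zs2.png

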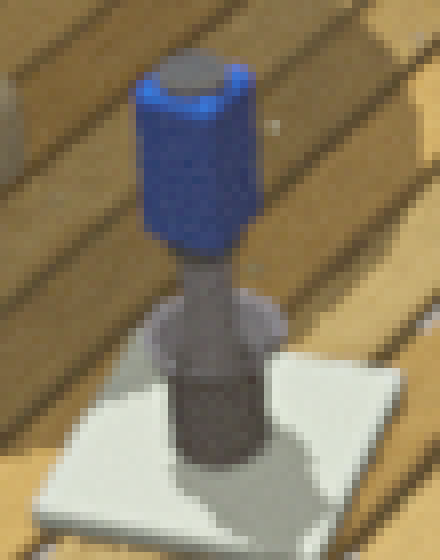

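```bash
python3 - <<'E'
from h import *
t=cv2.imread("pics/top0.png");s=cv2.imread("pics/side0.png")
top=np.array([(500,22),(487,100),(475,150),(463,190),(448,230),(430,270),(398,312)],float)
for a in [(250,22),(290,32),(320,47),(340,65),(355,85),(367,110),(376,135)]:
    best=min((two(a,top[i]+(top[i+1]-top[i])*f)[::-1]+(tuple(top[i]+(top[i+1]-top[i])*f),) for i in range(6) for f in np.linspace(0,1,11)),key=lambda x:x[0])
    print(a,best[2],best[1].round(3),round(best[0],4))
cv2.imwrite("pics/sideL.png",cv2.resize(s[0:200,240:512],None,fx=2.9,fy=2.9,interpolation=cv2.INTER_CUBIC))
cv2.imwrite("pics/topL.png",cv2.resize(t[180:384,150:512],None,fx=2.2,fy=2.2,interpolation=cv2.INTER_CUBIC))
E
```

```text
(250, 22) (np.float64(500.0), np.float64(22.0)) [ 0.728 -0.369  0.414] 0.003
(290, 32) (np.float64(481.0), np.float64(125.0)) [ 0.599 -0.353  0.401] 0.0004
(320, 47) (np.float64(460.0), np.float64(198.0)) [ 0.508 -0.34   0.376] 0.0019
(340, 65) (np.float64(444.4), np.float64(238.0)) [ 0.451 -0.337  0.338] 0.0006
(355, 85) (np.float64(433.6), np.float64(262.0)) [ 0.41  -0.343  0.292] 0.0013
(367, 110) (np.float64(423.6), np.float64(278.4)) [ 0.374 -0.355  0.228] 0.0007
(376, 135) (np.float64(417.2), np.float64(286.8)) [ 0.347 -0.373  0.158] 0.001
```

View pics/sideL.png

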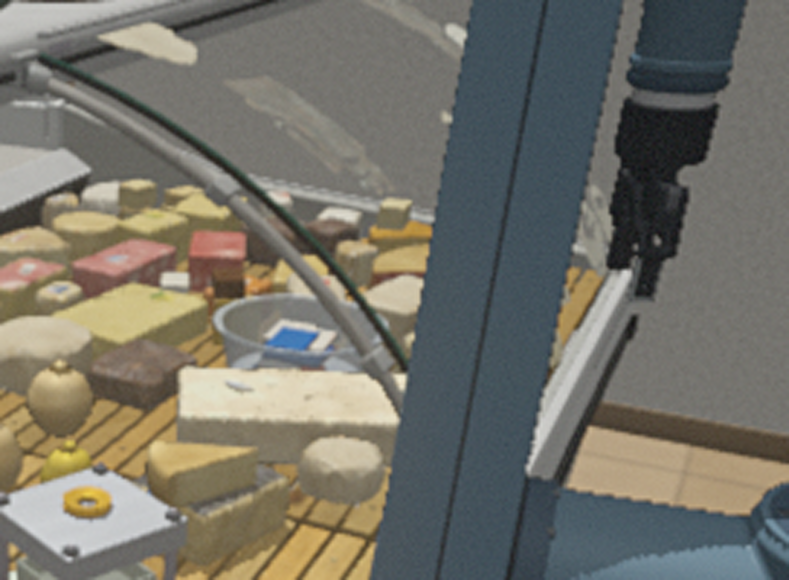

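View pics/topL.png

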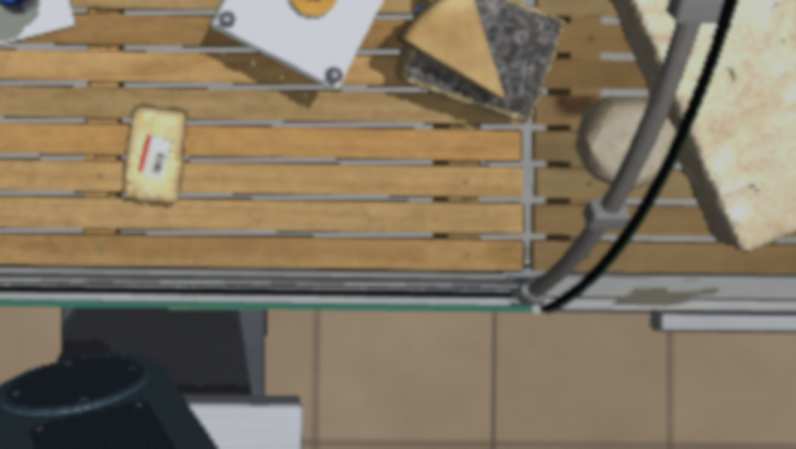

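Side and top views agree that the glass arch sits at y≈-0.35, leaning back from the front lip. I'll first pull the hand along the front at x≈0.2 and only then go in over the deck.

```bash
cat >> h.py <<'E'
from station import sensors
from scipy.spatial.transform import Rotation as Ro
def plan(*wps):
    st=sensors.sense();R0=Ro.from_rotvec(st["ee_rot"]);p0=np.array(st["ee_pos"])
    for w in wps:
        d=R0.inv().apply(np.array(w[:3])-p0)*1000
        r=np.zeros(3)
        if len(w)>3: # desired: tool x at yaw w[3], z down
            c,s_=np.cos(w[3]),np.sin(w[3]);G=Ro.from_matrix(np.array([[c,s_,0],[s_,-c,0],[0,0,-1]]))
            r=(R0.inv()*G).as_rotvec()
        print("d",d.round(1),"r",r.round(4))
def st():
    s=sensors.sense();print("t %.2f"%s["time"],"p",(np.array(s["ee_pos"])*1000).round(1),"f",np.round(s["force"],1),"m",np.round(s["moment"],2),"w %.1f"%(s["gripper_width"]*1e3),"rv",np.round(s["ee_rot"],3))
E
python3 -c "
from h import *
plan((.21,-.25,.30),(.40,0,.30,0),(.544,.118,.20,0))"
```

```text
d [ 112.4 -243.2  -69. ] r [0. 0. 0.]
d [ 376.1 -413.7  -68.6] r [-1.700e-03 -1.000e-04  3.468e-01]
d [ 551.6 -475.6   31.5] r [-1.700e-03 -1.000e-04  3.468e-01]
```

```bash
python3 -m crank '[{"dx":20,"dy":-45,"dz":-35},{"dx":42,"dy":-90,"dz":-60},{"dx":64,"dy":-140,"dz":-69},{"dx":88,"dy":-190,"dz":-69},{"dx":112,"dy":-243,"dz":-69},{"dx":145,"dy":-270,"dz":-69,"rz":0.05},{"dx":180,"dy":-295,"dz":-69,"rz":0.1},{"dx":220,"dy":-320,"dz":-69,"rz":0.17},{"dx":265,"dy":-345,"dz":-69,"rz":0.25},{"dx":310,"dy":-370,"dz":-69,"rz":0.3},{"dx":355,"dy":-400,"dz":-69,"rz":0.347},{"dx":400,"dy":-425,"dz":-69,"rz":0.347},{"dx":445,"dy":-445,"dz":-60,"rz":0.347},{"dx":490,"dy":-460,"dz":-40,"rz":0.347},{"dx":530,"dy":-470,"dz":-10,"rz":0.347},{"dx":551,"dy":-476,"dz":20,"rz":0.347},{"dx":551.6,"dy":-475.6,"dz":31.5,"rz":0.347},{"dx":551.6,"dy":-475.6,"dz":31.5,"rz":0.347},{"dx":551.6,"dy":-475.6,"dz":31.5,"rz":0.347}]' 85 30; python3 - <<'E'
from h import *
st()
cv2.imwrite("pics/t1.png",optics.snapshot("top"));cv2.imwrite("pics/s1.png",optics.snapshot("side"))
plan((.544,.118,.083,0))
E
```

```text
t 0.10 p [ 186.9 -516.8  230.5] f [0.6 0.4 0.2] m [-0.06 -0.01  0.02] w 85.5 rv [-3.093 -0.542 -0.   ]
d [ 551.6 -475.6  148.4] r [-0.0012 -0.      0.3468]$[0]: bad value
```

View pics/t1.png

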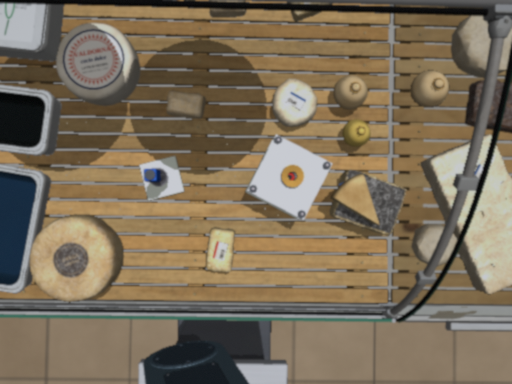

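View pics/s1.png

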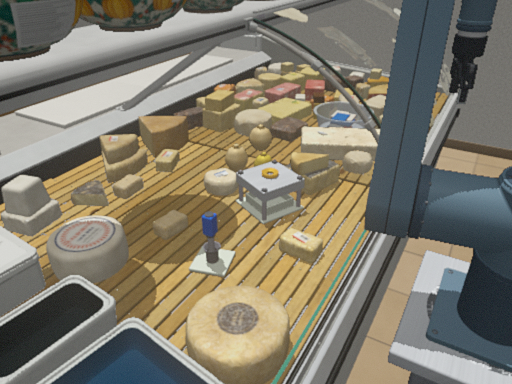

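The arm hasn't moved and the scene is unchanged. The call was refused, probably because every row needs all six keys.

```bash
python3 -m crank '[{"dx":20,"dy":-45,"dz":-35,"rx":0,"ry":0,"rz":0},{"dx":42,"dy":-90,"dz":-60,"rx":0,"ry":0,"rz":0},{"dx":64,"dy":-140,"dz":-69,"rx":0,"ry":0,"rz":0},{"dx":88,"dy":-190,"dz":-69,"rx":0,"ry":0,"rz":0},{"dx":112,"dy":-243,"dz":-69,"rx":0,"ry":0,"rz":0},{"dx":145,"dy":-270,"dz":-69,"rx":0,"ry":0,"rz":0.05},{"dx":180,"dy":-295,"dz":-69,"rx":0,"ry":0,"rz":0.1},{"dx":220,"dy":-320,"dz":-69,"rx":0,"ry":0,"rz":0.17},{"dx":265,"dy":-345,"dz":-69,"rx":0,"ry":0,"rz":0.25},{"dx":310,"dy":-370,"dz":-69,"rx":0,"ry":0,"rz":0.3},{"dx":355,"dy":-400,"dz":-69,"rx":0,"ry":0,"rz":0.347},{"dx":400,"dy":-425,"dz":-69,"rx":0,"ry":0,"rz":0.347},{"dx":445,"dy":-445,"dz":-60,"rx":0,"ry":0,"rz":0.347},{"dx":490,"dy":-460,"dz":-40,"rx":0,"ry":0,"rz":0.347},{"dx":530,"dy":-470,"dz":-10,"rx":0,"ry":0,"rz":0.347},{"dx":551,"dy":-476,"dz":20,"rx":0,"ry":0,"rz":0.347},{"dx":551.6,"dy":-475.6,"dz":31.5,"rx":0,"ry":0,"rz":0.347},{"dx":551.6,"dy":-475.6,"dz":31.5,"rx":0,"ry":0,"rz":0.347},{"dx":551.6,"dy":-475.6,"dz":31.5,"rx":0,"ry":0,"rz":0.347}]' 85 30 && python3 - <<'E'
from h import *
st()
cv2.imwrite("pics/t2.png",optics.snapshot("top"));cv2.imwrite("pics/s2.png",optics.snapshot("side"))
plan((.544,.118,.083,0))
E
```

```text
time: 2.58
ee_pos: [0.5442, 0.1169, 0.2013]
ee_rot: [3.141, -0.001, 0.003]
force: [-0.7, -0.6, 0.3]
gripper_width: 0.0845
t 2.58 p [544.2 116.9 201.3] f [-0.7 -0.6  0.3] m [ 0.01 -0.01 -0.07] w 84.5 rv [ 3.141e+00 -1.000e-03  3.000e-03]
d [ -0.7  -1.  118.5] r [ 0.     -0.0027 -0.0009]
```

View pics/s2.png

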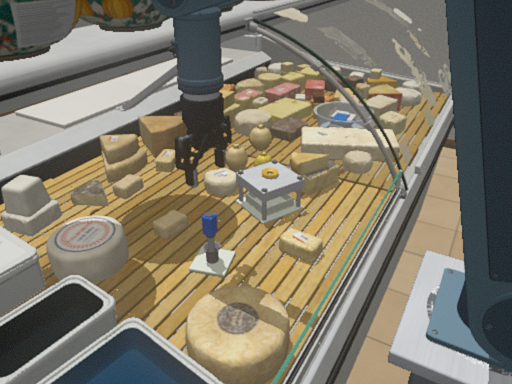

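View pics/t2.png

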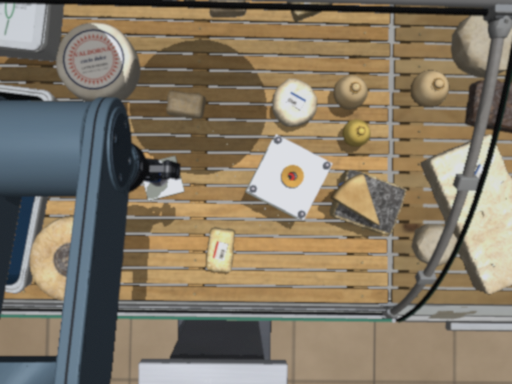

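```bash
python3 -m crank '[{"dx":0,"dy":0,"dz":30,"rx":0,"ry":0,"rz":0},{"dx":0,"dy":0,"dz":60,"rx":0,"ry":0,"rz":0},{"dx":0,"dy":0,"dz":90,"rx":0,"ry":0,"rz":0},{"dx":0,"dy":0,"dz":110,"rx":0,"ry":0,"rz":0},{"dx":0,"dy":0,"dz":118.5,"rx":0,"ry":0,"rz":0},{"dx":0,"dy":0,"dz":118.5,"rx":0,"ry":0,"rz":0}]' 85 30 && python3 - <<'E'
from h import *
st()
s=optics.snapshot("side");cv2.imwrite("pics/s3.png",cv2.resize(s[120:285,140:280],None,fx=3.6,fy=3.6,interpolation=cv2.INTER_CUBIC))
print(proj("side",(.544,.117,.102)))
E
```

```text
time: 3.42
ee_pos: [0.5442, 0.1173, 0.0818]
ee_rot: [-3.142, 0.001, -0.001]
force: [1.1, 0.7, -0.9]
gripper_width: 0.0846
t 3.42 p [544.2 117.3  81.8] f [ 1.1  0.7 -0.9] m [0.05 0.04 0.04] w 84.6 rv [-3.142e+00  1.000e-03 -1.000e-03]
[209.57806061 223.71063465]
```

View pics/s3.png

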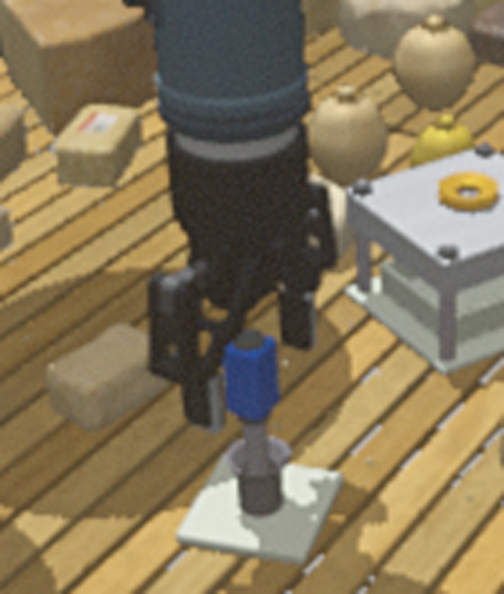

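The handle projects at about (209.5,225) against a predicted (209.6,223.7), midway between the fingers. I'll close on it.

```bash
python3 -m crank '[{"dx":0,"dy":0,"dz":0,"rx":0,"ry":0,"rz":0},{"dx":0,"dy":0,"dz":0,"rx":0,"ry":0,"rz":0},{"dx":0,"dy":0,"dz":0,"rx":0,"ry":0,"rz":0},{"dx":0,"dy":0,"dz":0,"rx":0,"ry":0,"rz":0},{"dx":0,"dy":0,"dz":0,"rx":0,"ry":0,"rz":0},{"dx":0,"dy":0,"dz":0,"rx":0,"ry":0,"rz":0},{"dx":0,"dy":0,"dz":0,"rx":0,"ry":0,"rz":0},{"dx":0,"dy":0,"dz":0,"rx":0,"ry":0,"rz":0}]' 5 40; python3 -m crank '[{"dx":0,"dy":0,"dz":0,"rx":0,"ry":0,"rz":0},{"dx":0,"dy":0,"dz":0,"rx":0,"ry":0,"rz":0},{"dx":0,"dy":0,"dz":0,"rx":0,"ry":0,"rz":0}]' 5 115; python3 - <<'E'
from h import *
st()
cv2.imwrite("pics/s4.png",cv2.resize(optics.snapshot("side")[120:285,140:280],None,fx=3.6,fy=3.6,interpolation=cv2.INTER_CUBIC))
E
```

```text
time: 4.47
ee_pos: [0.5442, 0.1176, 0.0817]
ee_rot: [-3.141, 0.0, -0.001]
force: [-1.1, 0.9, 4.8]
gripper_width: 0.0235
time: 4.85
ee_pos: [0.5443, 0.1176, 0.0818]
ee_rot: [-3.142, 0.0, -0.001]
force: [-1.4, 0.4, 5.8]
gripper_width: 0.0229
t 4.85 p [544.3 117.6  81.8] f [-1.4  0.4  5.8] m [ 0.11  0.33 -0.05] w 22.9 rv [-3.142e+00  0.000e+00 -1.000e-03]
```

View pics/s4.png

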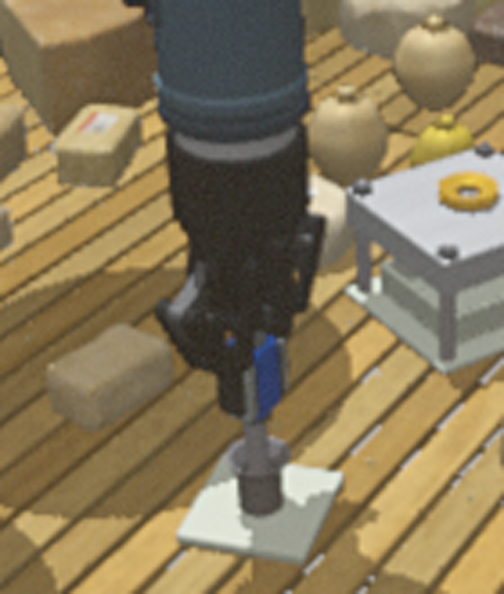

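```bash
python3 -m crank '[{"dx":0,"dy":0,"dz":-5,"rx":0,"ry":0,"rz":0},{"dx":0,"dy":0,"dz":-15,"rx":0,"ry":0,"rz":0},{"dx":0,"dy":0,"dz":-30,"rx":0,"ry":0,"rz":0},{"dx":0,"dy":0,"dz":-50,"rx":0,"ry":0,"rz":0},{"dx":0,"dy":0,"dz":-75,"rx":0,"ry":0,"rz":0},{"dx":0,"dy":0,"dz":-100,"rx":0,"ry":0,"rz":0},{"dx":0,"dy":0,"dz":-120,"rx":0,"ry":0,"rz":0},{"dx":0,"dy":0,"dz":-120,"rx":0,"ry":0,"rz":0},{"dx":0,"dy":0,"dz":-120,"rx":0,"ry":0,"rz":0}]' - -; python3 - <<'E'
from h import *
st()
s=optics.snapshot("side");t=optics.snapshot("top");cv2.imwrite("pics/s5f.png",s);cv2.imwrite("pics/t5f.png",t)
cv2.imwrite("pics/s5.png",cv2.resize(s[100:285,140:280],None,fx=3.2,fy=3.2,interpolation=cv2.INTER_CUBIC))
plan((.546,-.150,.205,0))
E
```

```text
time: 6.02
ee_pos: [0.5436, 0.1175, 0.2009]
ee_rot: [-3.142, 0.0, 0.001]
force: [0.1, 0.5, -2.0]
gripper_width: 0.0229
t 6.03 p [543.6 117.5 200.9] f [ 0.1  0.5 -2. ] m [-0.01  0.01 -0.06] w 22.9 rv [-3.142e+00  0.000e+00  1.000e-03]
d [  2.7 267.5  -4.7] r [ 0.0001  0.002  -0.0002]
```

View pics/s5.png

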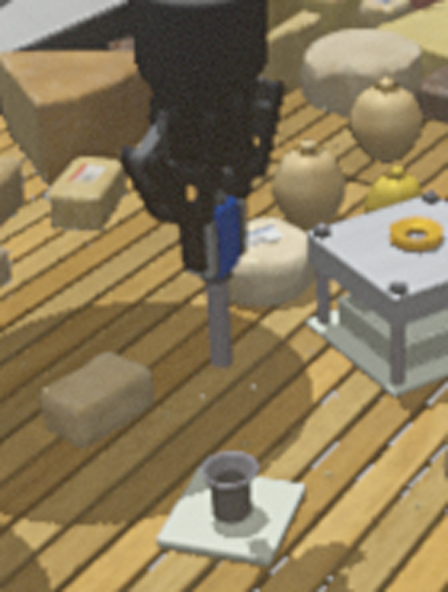

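```bash
python3 - <<'E'
from h import *
print("pred tip",proj("side",(.5436,.1175,.129)), "obs",222/3.2+139.5,362.5/3.2+99.5)
print("obs tip onz",onz("side",222/3.2+139.5,362.5/3.2+99.5,.129))
print("mouth",onz("side",230/3.2+139.5,467/3.2+99.5,.044))
E
python3 -m crank '[{"dx":0,"dy":20,"dz":-2,"rx":0,"ry":0,"rz":0},{"dx":0,"dy":60,"dz":-4.7,"rx":0,"ry":0,"rz":0},{"dx":0,"dy":105,"dz":-4.7,"rx":0,"ry":0,"rz":0},{"dx":1,"dy":150,"dz":-4.7,"rx":0,"ry":0,"rz":0},{"dx":2,"dy":195,"dz":-4.7,"rx":0,"ry":0,"rz":0},{"dx":2.7,"dy":235,"dz":-4.7,"rx":0,"ry":0,"rz":0},{"dx":2.7,"dy":260,"dz":-4.7,"rx":0,"ry":0,"rz":0},{"dx":2.7,"dy":267.5,"dz":-4.7,"rx":0,"ry":0,"rz":0},{"dx":2.7,"dy":267.5,"dz":-4.7,"rx":0,"ry":0,"rz":0},{"dx":2.7,"dy":267.5,"dz":-4.7,"rx":0,"ry":0,"rz":0}]' - -; python3 - <<'E'
from h import *
st()
s=optics.snapshot("side");t=optics.snapshot("top");cv2.imwrite("pics/s6f.png",s);cv2.imwrite("pics/t6f.png",t)
cv2.imwrite("pics/s6.png",cv2.resize(s[80:230,210:330],None,fx=4,fy=4,interpolation=cv2.INTER_CUBIC))
cv2.imwrite("pics/t6.png",cv2.resize(t[90:240,120:345],None,fx=3.5,fy=3.5,interpolation=cv2.INTER_CUBIC))
p=sensors.sense()["ee_pos"];print(proj("side",(p[0],p[1],p[2]-.0718)))
E
```

```text
pred tip [208.82490286 212.95912676] obs 208.875 212.78125
obs tip onz [0.54388971 0.11691422 0.129     ]
mouth [0.54485952 0.11496742 0.044     ]
time: 7.38
ee_pos: [0.5465, -0.149, 0.2059]
ee_rot: [-3.141, -0.001, 0.001]
force: [-0.1, 0.0, -1.9]
gripper_width: 0.0229
t 7.38 p [ 546.5 -149.   205.9] f [-0.1  0.  -1.9] m [ 0.04  0.05 -0.  ] w 22.9 rv [-3.141e+00 -1.000e-03  1.000e-03]
[269.48487819 159.40372125]
```

View pics/s6.png

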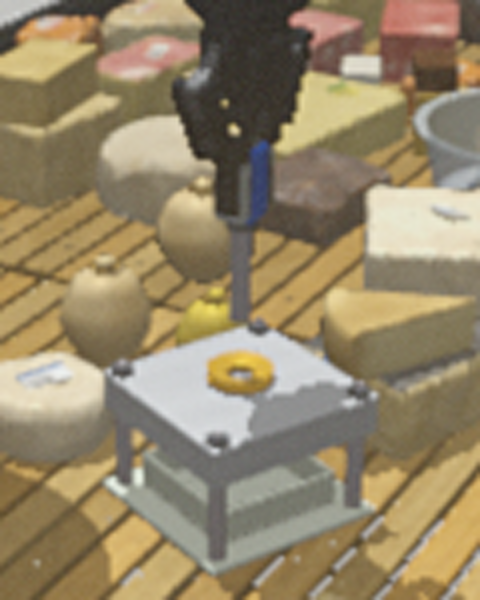

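View pics/t6.png

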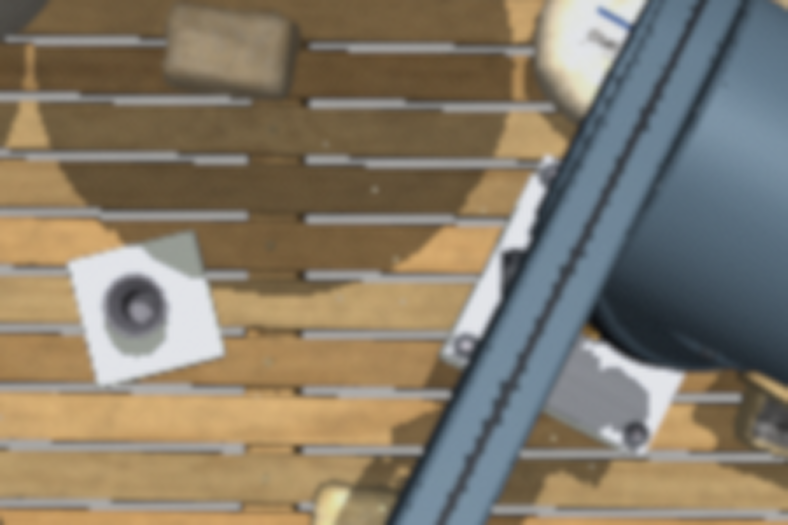

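```bash
python3 - <<'E'
from h import *
for z in(.0925,.0945,.0965):
  N=[onz("side",a/4+209.5,b/4+79.5,z) for a,b in [(258,327),(360,391),(217,440),(122,369)]];print(z,np.mean(N,0).round(4),np.round(N,4)[:,:2].tolist())
s=cv2.imread("pics/side0.png")
cv2.imwrite("pics/zs7.png",cv2.resize(s[155:215,232:308],None,fx=10,fy=10,interpolation=cv2.INTER_NEAREST))
t=cv2.imread("pics/top0.png")
cv2.imwrite("pics/zt7.png",cv2.resize(t[160:192,275:310],None,fx=17,fy=17,interpolation=cv2.INTER_CUBIC))
E
```

```text
0.0925 [ 0.5458 -0.1472  0.0925] [[0.5702, -0.2196], [0.4729, -0.1716], [0.5217, -0.0743], [0.6185, -0.1233]]
0.0945 [ 0.5441 -0.1439  0.0945] [[0.5684, -0.216], [0.4714, -0.1682], [0.5201, -0.0713], [0.6165, -0.1201]]
0.0965 [ 0.5424 -0.1406  0.0965] [[0.5666, -0.2125], [0.47, -0.1648], [0.5184, -0.0683], [0.6145, -0.117]]
```

View pics/zs7.png

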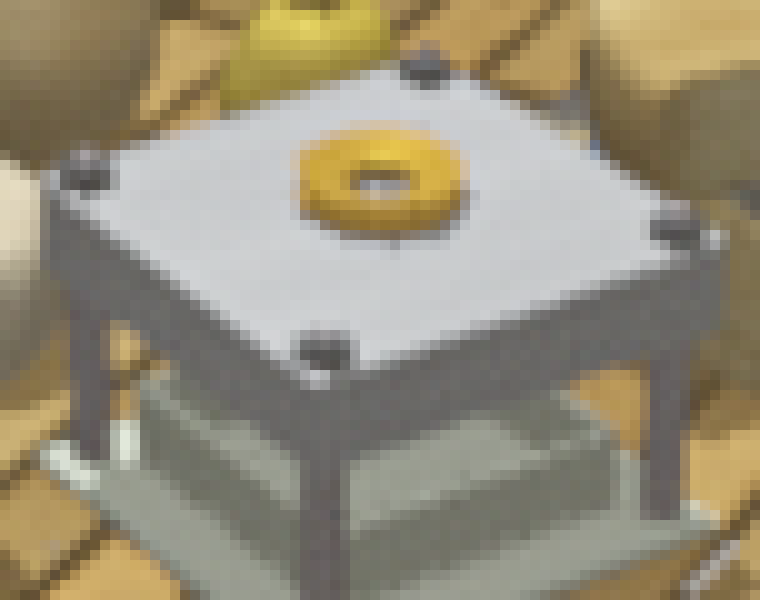

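View pics/zt7.png

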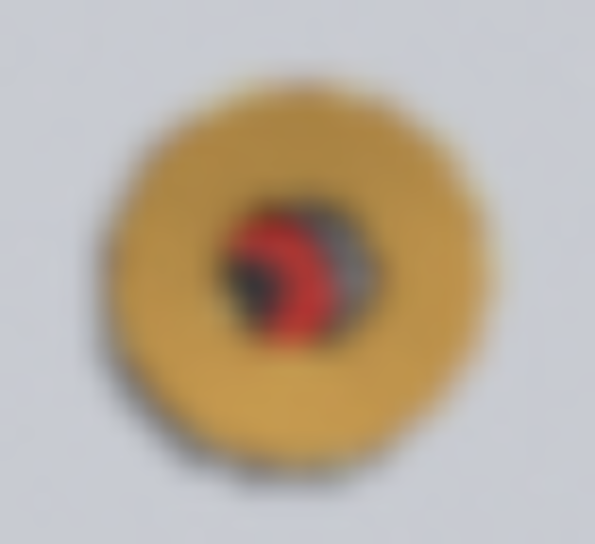

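```bash
python3 -m crank '[{"dx":0.5,"dy":1.0,"dz":8,"rx":0,"ry":0,"rz":0},{"dx":0.5,"dy":1.0,"dz":20,"rx":0,"ry":0,"rz":0},{"dx":0.5,"dy":1.0,"dz":30,"rx":0,"ry":0,"rz":0},{"dx":0.5,"dy":1.0,"dz":34,"rx":0,"ry":0,"rz":0},{"dx":0.5,"dy":1.0,"dz":34,"rx":0,"ry":0,"rz":0},{"dx":0.5,"dy":1.0,"dz":34,"rx":0,"ry":0,"rz":0}]' - -; python3 - <<'E'
from h import *
st()
s=optics.snapshot("side");st()
cv2.imwrite("pics/s8.png",cv2.resize(s[100:200,225:315],None,fx=6,fy=6,interpolation=cv2.INTER_CUBIC))
st()
E
```

```text
time: 8.22
ee_pos: [0.5475, -0.1512, 0.1723]
ee_rot: [3.141, -0.0, 0.001]
force: [0.1, 0.1, -1.5]
gripper_width: 0.0226
t 8.22 p [ 547.5 -151.2  172.3] f [ 0.1  0.1 -1.5] m [-0.01 -0.02 -0.01] w 22.6 rv [ 3.141e+00 -0.000e+00  1.000e-03]
t 8.28 p [ 547.5 -151.2  172.4] f [ 1.   0.2 -1.9] m [-0.07 -0.05 -0.03] w 22.5 rv [ 3.141e+00 -0.000e+00  1.000e-03]
t 8.28 p [ 547.5 -151.2  172.4] f [ 1.   0.2 -1.9] m [-0.07 -0.05 -0.03] w 22.5 rv [ 3.141e+00 -0.000e+00  1.000e-03]
```

View pics/s8.png

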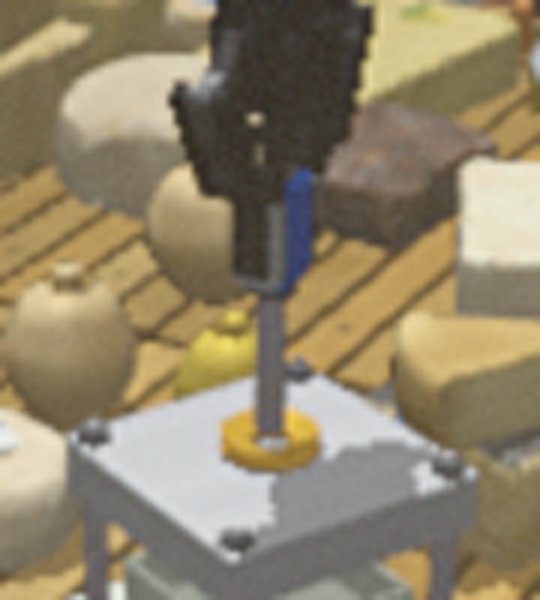

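```bash
python3 -m crank '[{"dx":-0.5,"dy":-0.5,"dz":2,"rx":0,"ry":0,"rz":0},{"dx":-0.5,"dy":-0.5,"dz":4,"rx":0,"ry":0,"rz":0},{"dx":-0.5,"dy":-0.5,"dz":5,"rx":0,"ry":0,"rz":0},{"dx":-0.5,"dy":-0.5,"dz":5,"rx":0,"ry":0,"rz":0}]' - -; python3 -c "
from h import *
st()";python3 -m crank '[{"dx":0,"dy":0,"dz":1,"rx":0,"ry":0,"rz":0},{"dx":0,"dy":0,"dz":1,"rx":0,"ry":0,"rz":0}]' - -
```

```text
time: 8.78
ee_pos: [0.5467, -0.1505, 0.1669]
ee_rot: [-3.141, 0.0, 0.0]
force: [0.7, -0.8, -2.8]
gripper_width: 0.023
t 8.78 p [ 546.7 -150.5  166.9] f [ 0.7 -0.8 -2.8] m [0.03 0.02 0.06] w 23.0 rv [-3.141  0.     0.   ]
time: 9.02
ee_pos: [0.5468, -0.1505, 0.1661]
ee_rot: [3.141, -0.0, 0.0]
force: [-0.2, 0.2, -1.9]
gripper_width: 0.0227
```

```bash
python3 -m crank '[{"dx":0,"dy":0,"dz":0.5,"rx":0,"ry":0,"rz":0},{"dx":0,"dy":0,"dz":1,"rx":0,"ry":0,"rz":0}]' - -;python3 -m crank '[{"dx":0,"dy":0,"dz":0.5,"rx":0,"ry":0,"rz":0},{"dx":0,"dy":0,"dz":1,"rx":0,"ry":0,"rz":0}]' - -
```

```text
time: 9.28
ee_pos: [0.5468, -0.1507, 0.1651]
ee_rot: [3.141, -0.0, 0.001]
force: [0.8, -0.5, -1.9]
gripper_width: 0.023
time: 9.52
ee_pos: [0.5469, -0.1506, 0.1643]
ee_rot: [3.141, -0.0, 0.001]
force: [-0.1, -1.6, 1.8]
gripper_width: 0.023
```

```bash
python3 -m crank '[{"dx":0,"dy":0,"dz":0.5,"rx":0,"ry":0,"rz":0},{"dx":0,"dy":0,"dz":0.5,"rx":0,"ry":0,"rz":0}]' - -
```

```text
time: 9.78
ee_pos: [0.547, -0.1507, 0.1642]
ee_rot: [3.141, -0.0, 0.001]
force: [-0.1, -0.8, 3.6]
gripper_width: 0.0229
```

```bash
python3 -c "
from h import *
st()";python3 -m crank '[{"dx":0,"dy":0.7,"dz":0,"rx":0,"ry":0,"rz":0},{"dx":0,"dy":0.7,"dz":0,"rx":0,"ry":0,"rz":0}]' - -;python3 -c "
from h import *
st()"; python3 -m crank '[{"dx":0,"dy":0.7,"dz":0,"rx":0,"ry":0,"rz":0},{"dx":0,"dy":0.7,"dz":0,"rx":0,"ry":0,"rz":0}]' - -;python3 -c "
from h import *
st()"
```

```text
t 9.78 p [ 547.  -150.7  164.2] f [-0.1 -0.8  3.6] m [-0.06  0.2   0.02] w 22.9 rv [ 3.141e+00 -0.000e+00  1.000e-03]
time: 10.02
ee_pos: [0.547, -0.1509, 0.1641]
ee_rot: [-3.141, 0.0, -0.001]
force: [-0.6, 1.9, 5.4]
gripper_width: 0.0228
t 10.03 p [ 547.  -150.9  164.1] f [-0.6  1.9  5.4] m [ 0.33  0.18 -0.  ] w 22.8 rv [-3.141e+00  0.000e+00 -1.000e-03]
time: 10.28
ee_pos: [0.5469, -0.1512, 0.164]
ee_rot: [-3.14, 0.0, -0.001]
force: [-0.5, 2.7, 6.4]
gripper_width: 0.0227
t 10.28 p [ 546.9 -151.2  164. ] f [-0.5  2.7  6.4] m [0.53 0.11 0.02] w 22.7 rv [-3.14e+00  0.00e+00 -1.00e-03]
```

```bash
python3 -m crank '[{"dx":0.3,"dy":0.5,"dz":-1.5,"rx":0,"ry":0,"rz":0},{"dx":0.3,"dy":0.5,"dz":-1.5,"rx":0,"ry":0,"rz":0}]' - -;python3 -c "
from h import *
st()"; python3 -m crank '[{"dx":0,"dy":0,"dz":0.8,"rx":0,"ry":0,"rz":0},{"dx":0,"dy":0,"dz":1.5,"rx":0,"ry":0,"rz":0},{"dx":0,"dy":0,"dz":1.5,"rx":0,"ry":0,"rz":0}]' - -;python3 -c "
from h import *
st()"
```

```text
time: 10.52
ee_pos: [0.5467, -0.1523, 0.1644]
ee_rot: [-3.141, 0.0, 0.001]
force: [0.0, 0.3, -1.6]
gripper_width: 0.0224
t 10.53 p [ 546.7 -152.3  164.4] f [ 0.   0.3 -1.6] m [ 0.03 -0.05 -0.03] w 22.4 rv [-3.141e+00  0.000e+00  1.000e-03]
time: 10.9
ee_pos: [0.547, -0.1524, 0.1632]
ee_rot: [-3.142, 0.0, 0.0]
force: [0.8, -0.3, -1.9]
gripper_width: 0.0229
t 10.90 p [ 547.  -152.4  163.2] f [ 0.8 -0.3 -1.9] m [-0.11 -0.15 -0.02] w 22.9 rv [-3.142  0.     0.   ]
```

```bash
python3 -m crank '[{"dx":0,"dy":0,"dz":0.5,"rx":0,"ry":0,"rz":0},{"dx":0,"dy":0,"dz":1,"rx":0,"ry":0,"rz":0}]' - -;python3 -c "
from h import *
st()"; python3 -m crank '[{"dx":0,"dy":0,"dz":0.5,"rx":0,"ry":0,"rz":0},{"dx":0,"dy":0,"dz":0.8,"rx":0,"ry":0,"rz":0}]' - -;python3 -c "
from h import *
st()"
```

```text
time: 11.15
ee_pos: [0.547, -0.1524, 0.1625]
ee_rot: [3.142, -0.0, 0.0]
force: [-0.3, -0.1, -1.2]
gripper_width: 0.0229
t 11.15 p [ 547.  -152.4  162.5] f [-0.3 -0.1 -1.2] m [-0.05 -0.1   0.01] w 22.9 rv [ 3.142 -0.     0.   ]
time: 11.4
ee_pos: [0.5471, -0.1524, 0.1617]
ee_rot: [3.142, -0.0, 0.0]
force: [-0.0, -0.2, -1.9]
gripper_width: 0.0227
t 11.40 p [ 547.1 -152.4  161.7] f [-0.  -0.2 -1.9] m [-0.07 -0.11 -0.07] w 22.7 rv [ 3.142 -0.     0.   ]
```

The tip is in the washer's hole, about 1.4 mm above the plate with no load. Next I'll slide the washer toward the bore, in +y.

```bash
python3 -m crank '[{"dx":0,"dy":-1,"dz":0.3,"rx":0,"ry":0,"rz":0},{"dx":0,"dy":-2,"dz":0.3,"rx":0,"ry":0,"rz":0},{"dx":0,"dy":-2,"dz":0.3,"rx":0,"ry":0,"rz":0}]' - -;python3 -c "
from h import *
st()"; python3 -m crank '[{"dx":0,"dy":-0.7,"dz":0,"rx":0,"ry":0,"rz":0},{"dx":0,"dy":-1.5,"dz":0,"rx":0,"ry":0,"rz":0},{"dx":0,"dy":-1.5,"dz":0,"rx":0,"ry":0,"rz":0}]' - -;python3 -c "
from h import *
st()"
```

```text
time: 11.78
ee_pos: [0.5474, -0.1513, 0.1616]
ee_rot: [3.14, -0.0, 0.001]
force: [1.3, -5.3, -2.2]
gripper_width: 0.0226
t 11.78 p [ 547.4 -151.3  161.6] f [ 1.3 -5.3 -2.2] m [-1.27 -0.26  0.01] w 22.6 rv [ 3.14e+00 -0.00e+00  1.00e-03]
time: 12.15
ee_pos: [0.5475, -0.1507, 0.1617]
ee_rot: [3.138, -0.0, 0.002]
force: [1.3, -8.1, -2.9]
gripper_width: 0.0228
t 12.15 p [ 547.5 -150.7  161.7] f [ 1.3 -8.1 -2.9] m [-1.83 -0.33 -0.03] w 22.8 rv [ 3.138e+00 -0.000e+00  2.000e-03]
```

```bash
python3 -m crank '[{"dx":0,"dy":-0.7,"dz":0,"rx":0,"ry":0,"rz":0},{"dx":0,"dy":-1.5,"dz":0,"rx":0,"ry":0,"rz":0},{"dx":0,"dy":-1.5,"dz":0,"rx":0,"ry":0,"rz":0}]' - -;python3 -c "
from h import *
st()"; python3 -m crank '[{"dx":0,"dy":-0.7,"dz":0,"rx":0,"ry":0,"rz":0},{"dx":0,"dy":-1.5,"dz":0,"rx":0,"ry":0,"rz":0},{"dx":0,"dy":-1.5,"dz":0,"rx":0,"ry":0,"rz":0}]' - -;python3 - <<'E'
from h import *
st()
s=optics.snapshot("side")
cv2.imwrite("pics/s9.png",cv2.resize(s[100:200,225:315],None,fx=6,fy=6,interpolation=cv2.INTER_CUBIC))
E
```

```text
time: 12.52
ee_pos: [0.5479, -0.1495, 0.1618]
ee_rot: [3.138, -0.001, 0.003]
force: [2.7, -8.1, -3.5]
gripper_width: 0.023
t 12.53 p [ 547.9 -149.5  161.8] f [ 2.7 -8.1 -3.5] m [-1.95 -0.49  0.03] w 23.0 rv [ 3.138e+00 -1.000e-03  3.000e-03]
time: 12.9
ee_pos: [0.5482, -0.1481, 0.1618]
ee_rot: [3.137, -0.001, 0.004]
force: [3.4, -8.4, -4.0]
gripper_width: 0.0227
t 12.90 p [ 548.2 -148.1  161.8] f [ 3.4 -8.4 -4. ] m [-2.07 -0.7  -0.  ] w 22.7 rv [ 3.137e+00 -1.000e-03  4.000e-03]
```

View pics/s9.png

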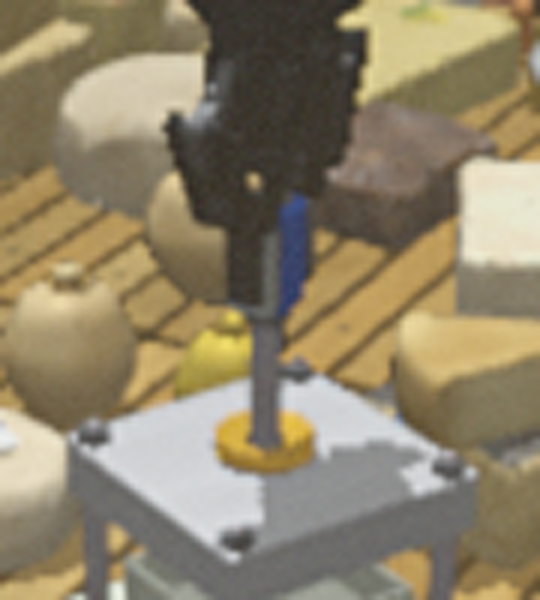

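```bash
python3 -m crank '[{"dx":-1,"dy":-0.5,"dz":0,"rx":0,"ry":0,"rz":0},{"dx":-2,"dy":-1.5,"dz":0,"rx":0,"ry":0,"rz":0},{"dx":-2,"dy":-1.5,"dz":0,"rx":0,"ry":0,"rz":0}]' - -;python3 -c "
from h import *
st()"; python3 -m crank '[{"dx":-1,"dy":-0.5,"dz":0,"rx":0,"ry":0,"rz":0},{"dx":-2,"dy":-1,"dz":0,"rx":0,"ry":0,"rz":0},{"dx":-2,"dy":-1,"dz":0,"rx":0,"ry":0,"rz":0}]' - -;python3 - <<'E'
from h import *
st()
E
```

```text
time: 13.32
ee_pos: [0.5461, -0.1466, 0.1618]
ee_rot: [3.137, -0.001, 0.004]
force: [2.1, -7.4, -4.2]
gripper_width: 0.023
t 13.32 p [ 546.1 -146.6  161.8] f [ 2.1 -7.4 -4.2] m [-2.06 -0.75  0.08] w 23.0 rv [ 3.137e+00 -1.000e-03  4.000e-03]
time: 13.7
ee_pos: [0.5441, -0.1456, 0.1618]
ee_rot: [3.137, -0.001, 0.004]
force: [2.8, -8.6, -5.0]
gripper_width: 0.0226
t 13.70 p [ 544.1 -145.6  161.8] f [ 2.8 -8.6 -5. ] m [-2.12 -0.68  0.03] w 22.6 rv [ 3.137e+00 -1.000e-03  4.000e-03]
```

```bash
cat >> h.py <<'E'
def washer(s):
    h=cv2.cvtColor(s,cv2.COLOR_BGR2HSV);m=cv2.inRange(h,(12,130,90),(32,255,255));k=np.zeros_like(m);k[160:185,250:290]=m[160:185,250:290]
    c=cv2.convexHull(max(cv2.findContours(k,cv2.RETR_EXTERNAL,cv2.CHAIN_APPROX_NONE)[0],key=cv2.contourArea))
    M=cv2.moments(c);return M['m10']/M['m00'],M['m01']/M['m00'],cv2.boundingRect(c)
def shaft(s,rows):
    # dark-vs-bg not robust: print column intensity profile
    for r in rows: print(r,s[r,255:285].mean(1).astype(int))
E
python3 - <<'E'
from h import *
s=optics.snapshot("side");cv2.imwrite("pics/s10f.png",s)
cv2.imwrite("pics/s10.png",cv2.resize(s[100:200,225:315],None,fx=6,fy=6,interpolation=cv2.INTER_CUBIC))
for f in("side0","s6f","s10f"):
    a=washer(cv2.imread(f"pics/{f}.png"));print(f,a,onz("side",a[0],a[1],.096))
E
```

```text
side0 (269.58187134502924, 172.74561403508773, (262, 168, 16, 10)) [ 0.54654668 -0.15008831  0.096     ]
s6f (269.58187134502924, 172.74561403508773, (262, 168, 16, 10)) [ 0.54654668 -0.15008831  0.096     ]
s10f (269.5, 174.0, (262, 170, 16, 9)) [ 0.54355289 -0.14405935  0.096     ]
```

View pics/s10.png

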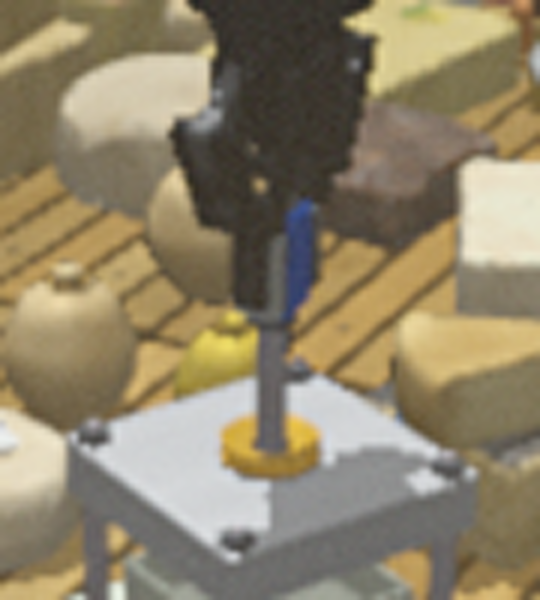

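```bash
python3 -m crank '[{"dx":0.5,"dy":1,"dz":0,"rx":0,"ry":0,"rz":0},{"dx":1,"dy":2,"dz":0,"rx":0,"ry":0,"rz":0},{"dx":1,"dy":2,"dz":0,"rx":0,"ry":0,"rz":0}]' - -;python3 -c "
from h import *
st()"; python3 -m crank '[{"dx":0,"dy":0,"dz":0.7,"rx":0,"ry":0,"rz":0},{"dx":0,"dy":0,"dz":1.5,"rx":0,"ry":0,"rz":0},{"dx":0,"dy":0,"dz":1.5,"rx":0,"ry":0,"rz":0}]' - -;python3 - <<'E'
from h import *
st()
E
```

```text
time: 14.12
ee_pos: [0.5444, -0.1461, 0.1616]
ee_rot: [3.14, -0.001, 0.001]
force: [1.7, -6.2, -2.5]
gripper_width: 0.0227
t 14.12 p [ 544.4 -146.1  161.6] f [ 1.7 -6.2 -2.5] m [-1.31 -0.35 -0.02] w 22.7 rv [ 3.14e+00 -1.00e-03  1.00e-03]
time: 14.5
ee_pos: [0.5447, -0.1461, 0.1605]
ee_rot: [3.14, -0.0, 0.003]
force: [2.0, -5.5, -0.5]
gripper_width: 0.0225
t 14.50 p [ 544.7 -146.1  160.5] f [ 2.  -5.5 -0.5] m [-1.29 -0.38 -0.06] w 22.5 rv [ 3.14e+00 -0.00e+00  3.00e-03]
```

```bash
python3 -m crank '[{"dx":0.5,"dy":0.7,"dz":0.3,"rx":0,"ry":0,"rz":0},{"dx":0.5,"dy":0.7,"dz":1,"rx":0,"ry":0,"rz":0},{"dx":0.5,"dy":0.7,"dz":1,"rx":0,"ry":0,"rz":0}]' - -;python3 - <<'E'
from h import *
st()
E
```

```text
time: 14.88
ee_pos: [0.5447, -0.1462, 0.159]
ee_rot: [3.141, -0.0, 0.001]
force: [1.9, -4.7, -1.0]
gripper_width: 0.0226
t 14.88 p [ 544.7 -146.2  159. ] f [ 1.9 -4.7 -1. ] m [-1.02 -0.5   0.08] w 22.6 rv [ 3.141e+00 -0.000e+00  1.000e-03]
```

```bash
python3 -m crank '[{"dx":0.3,"dy":0.5,"dz":0.7,"rx":0,"ry":0,"rz":0},{"dx":0.3,"dy":0.5,"dz":1.5,"rx":0,"ry":0,"rz":0},{"dx":0.3,"dy":0.5,"dz":1.5,"rx":0,"ry":0,"rz":0}]' - -;python3 -c "
from h import *
st()"
python3 -m crank '[{"dx":0,"dy":0.5,"dz":0.7,"rx":0,"ry":0,"rz":0},{"dx":0,"dy":0.5,"dz":1.5,"rx":0,"ry":0,"rz":0},{"dx":0,"dy":0.5,"dz":1.5,"rx":0,"ry":0,"rz":0}]' - -;python3 -c "
from h import *
st()"
```

```text
time: 15.25
ee_pos: [0.5448, -0.1464, 0.1572]
ee_rot: [-3.141, 0.0, 0.0]
force: [3.0, -2.8, -1.5]
gripper_width: 0.0228
t 15.25 p [ 544.8 -146.4  157.2] f [ 3.  -2.8 -1.5] m [-0.7  -0.44  0.02] w 22.8 rv [-3.141  0.     0.   ]
time: 15.62
ee_pos: [0.5445, -0.1467, 0.1556]
ee_rot: [-3.141, 0.0, 0.001]
force: [0.9, -2.5, -2.3]
gripper_width: 0.0228
t 15.62 p [ 544.5 -146.7  155.6] f [ 0.9 -2.5 -2.3] m [-0.38 -0.21  0.03] w 22.8 rv [-3.141e+00  0.000e+00  1.000e-03]
```

```bash
python3 -m crank '[{"dx":0.3,"dy":0.3,"dz":0.5,"rx":0,"ry":0,"rz":0},{"dx":0.3,"dy":0.3,"dz":1.2,"rx":0,"ry":0,"rz":0},{"dx":0.3,"dy":0.3,"dz":1.2,"rx":0,"ry":0,"rz":0}]' - -;python3 -c "
from h import *
st()"
python3 -m crank '[{"dx":0,"dy":0,"dz":0.6,"rx":0,"ry":0,"rz":0},{"dx":0,"dy":0,"dz":1.2,"rx":0,"ry":0,"rz":0},{"dx":0,"dy":0,"dz":1.2,"rx":0,"ry":0,"rz":0}]' - -;python3 -c "
from h import *
st()"
```

```text
time: 16.0
ee_pos: [0.5449, -0.147, 0.1554]
ee_rot: [-3.141, 0.0, 0.0]
force: [-1.1, -0.0, 4.4]
gripper_width: 0.0226
t 16.00 p [ 544.9 -147.   155.4] f [-1.1 -0.   4.4] m [ 0.15  0.37 -0.02] w 22.6 rv [-3.141  0.     0.   ]
time: 16.38
ee_pos: [0.545, -0.147, 0.1545]
ee_rot: [-3.141, 0.0, -0.0]
force: [-1.5, 0.7, 6.4]
gripper_width: 0.0223
t 16.38 p [ 545.  -147.   154.5] f [-1.5  0.7  6.4] m [0.09 0.44 0.02] w 22.3 rv [-3.141  0.    -0.   ]
```

```bash
python3 -m crank '[{"dx":0,"dy":0,"dz":0.7,"rx":0,"ry":0,"rz":0},{"dx":0,"dy":0,"dz":1.4,"rx":0,"ry":0,"rz":0},{"dx":0,"dy":0,"dz":2.1,"rx":0,"ry":0,"rz":0},{"dx":0,"dy":0,"dz":2.8,"rx":0,"ry":0,"rz":0}]' - -;python3 -c "
from h import *
st()"
python3 -m crank '[{"dx":0,"dy":0,"dz":0.7,"rx":0,"ry":0,"rz":0},{"dx":0,"dy":0,"dz":1.4,"rx":0,"ry":0,"rz":0},{"dx":0,"dy":0,"dz":2.1,"rx":0,"ry":0,"rz":0},{"dx":0,"dy":0,"dz":2.8,"rx":0,"ry":0,"rz":0}]' - -;python3 -c "
from h import *
st()"
```

```text
time: 16.88
ee_pos: [0.545, -0.147, 0.1518]
ee_rot: [-3.141, 0.0, -0.001]
force: [-2.2, 1.0, 7.0]
gripper_width: 0.0229
t 16.88 p [ 545.  -147.   151.8] f [-2.2  1.   7. ] m [0.2  0.44 0.  ] w 22.9 rv [-3.141e+00  0.000e+00 -1.000e-03]
time: 17.38
ee_pos: [0.545, -0.1469, 0.149]
ee_rot: [-3.141, 0.0, -0.0]
force: [-1.5, 0.3, 7.8]
gripper_width: 0.0228
t 17.38 p [ 545.  -146.9  149. ] f [-1.5  0.3  7.8] m [ 0.2   0.4  -0.01] w 22.8 rv [-3.141  0.    -0.   ]
```

```bash
python3 -m crank '[{"dx":0,"dy":0,"dz":1,"rx":0,"ry":0,"rz":0},{"dx":0,"dy":0,"dz":2,"rx":0,"ry":0,"rz":0},{"dx":0,"dy":0,"dz":3,"rx":0,"ry":0,"rz":0},{"dx":0,"dy":0,"dz":4,"rx":0,"ry":0,"rz":0},{"dx":0,"dy":0,"dz":5,"rx":0,"ry":0,"rz":0},{"dx":0,"dy":0,"dz":6,"rx":0,"ry":0,"rz":0}]' - -;python3 -c "
from h import *
st()"
python3 -m crank '[{"dx":0,"dy":0,"dz":1,"rx":0,"ry":0,"rz":0},{"dx":0,"dy":0,"dz":2,"rx":0,"ry":0,"rz":0},{"dx":0,"dy":0,"dz":3,"rx":0,"ry":0,"rz":0},{"dx":0,"dy":0,"dz":4,"rx":0,"ry":0,"rz":0},{"dx":0,"dy":0,"dz":5,"rx":0,"ry":0,"rz":0},{"dx":0,"dy":0,"dz":6,"rx":0,"ry":0,"rz":0}]' - -;python3 - <<'E'
from h import *
st()
s=optics.snapshot("side")
cv2.imwrite("pics/s11.png",cv2.resize(s[110:220,220:320],None,fx=5,fy=5,interpolation=cv2.INTER_CUBIC))
E
```

```text
time: 18.12
ee_pos: [0.545, -0.1469, 0.1429]
ee_rot: [-3.141, 0.0, -0.0]
force: [-1.7, 1.7, 7.1]
gripper_width: 0.0233
t 18.12 p [ 545.  -146.9  142.9] f [-1.7  1.7  7.1] m [0.2  0.45 0.04] w 23.3 rv [-3.141  0.    -0.   ]
time: 18.88
ee_pos: [0.5448, -0.1469, 0.1357]
ee_rot: [-3.141, 0.0, 0.001]
force: [-0.4, -0.6, -1.4]
gripper_width: 0.0227
t 18.88 p [ 544.8 -146.9  135.7] f [-0.4 -0.6 -1.4] m [-0.02 -0.04  0.02] w 22.7 rv [-3.141e+00  0.000e+00  1.000e-03]
```

View pics/s11.png

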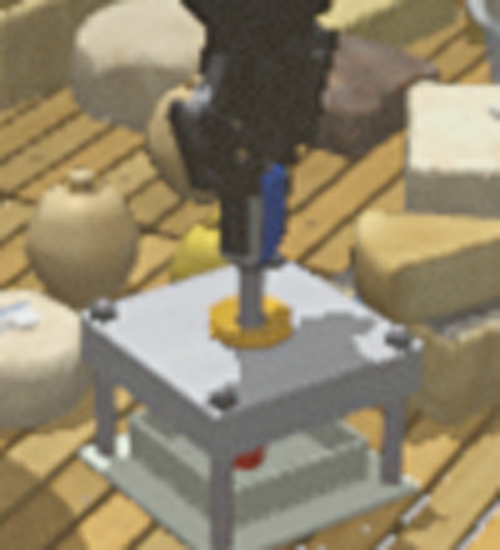

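The bush has dropped: vertical force is back to the drift's free weight, and red shows in the tray at about (247,460) in the zoom. I'll let it settle, then withdraw.

```bash
python3 -m crank '[{"dx":0,"dy":0,"dz":0,"rx":0,"ry":0,"rz":0},{"dx":0,"dy":0,"dz":0,"rx":0,"ry":0,"rz":0},{"dx":0,"dy":0,"dz":0,"rx":0,"ry":0,"rz":0},{"dx":0,"dy":0,"dz":-3,"rx":0,"ry":0,"rz":0},{"dx":0,"dy":0,"dz":-8,"rx":0,"ry":0,"rz":0},{"dx":0,"dy":0,"dz":-15,"rx":0,"ry":0,"rz":0},{"dx":0,"dy":0,"dz":-25,"rx":0,"ry":0,"rz":0},{"dx":0,"dy":0,"dz":-35,"rx":0,"ry":0,"rz":0},{"dx":0,"dy":0,"dz":-45,"rx":0,"ry":0,"rz":0},{"dx":0,"dy":0,"dz":-60,"rx":0,"ry":0,"rz":0},{"dx":0,"dy":0,"dz":-70,"rx":0,"ry":0,"rz":0},{"dx":0,"dy":0,"dz":-70,"rx":0,"ry":0,"rz":0}]' - -;python3 - <<'E'
from h import *
st()
plan((.5443,.1176,.2057,0))
E
```

```text
time: 20.42
ee_pos: [0.5457, -0.1477, 0.2072]
ee_rot: [3.141, -0.0, 0.003]
force: [0.6, -0.5, -2.1]
gripper_width: 0.023
t 20.43 p [ 545.7 -147.7  207.2] f [ 0.6 -0.5 -2.1] m [ 0.02 -0.05  0.01] w 23.0 rv [ 3.141e+00 -0.000e+00  3.000e-03]
d [  -1.5 -265.3    1.2] r [ 0.001  -0.0021 -0.0002]
```

```bash
python3 -m crank '[{"dx":0,"dy":-20,"dz":0,"rx":0,"ry":0,"rz":0},{"dx":0,"dy":-60,"dz":0,"rx":0,"ry":0,"rz":0},{"dx":-0.5,"dy":-105,"dz":0,"rx":0,"ry":0,"rz":0},{"dx":-1,"dy":-150,"dz":0,"rx":0,"ry":0,"rz":0},{"dx":-1.5,"dy":-195,"dz":0,"rx":0,"ry":0,"rz":0},{"dx":-1.5,"dy":-235,"dz":0,"rx":0,"ry":0,"rz":0},{"dx":-1.5,"dy":-257,"dz":20,"rx":0,"ry":0,"rz":0},{"dx":-1.5,"dy":-265.3,"dz":40,"rx":0,"ry":0,"rz":0},{"dx":-1.5,"dy":-265.3,"dz":60,"rx":0,"ry":0,"rz":0},{"dx":-1.5,"dy":-265.3,"dz":65,"rx":0,"ry":0,"rz":0},{"dx":-1.5,"dy":-265.3,"dz":65,"rx":0,"ry":0,"rz":0},{"dx":-1.5,"dy":-265.3,"dz":65,"rx":0,"ry":0,"rz":0}]' - -;python3 - <<'E'
from h import *
st()
s=optics.snapshot("side");t=optics.snapshot("top")
cv2.imwrite("pics/s12.png",cv2.resize(s[130:280,160:300],None,fx=4,fy=4,interpolation=cv2.INTER_CUBIC))
p=sensors.sense()["ee_pos"];print((proj("side",(p[0],p[1],p[2]-.0718))-[159.5,129.5])*4)
plan((.5443,.1176,.0818,0))
E
```

```text
time: 21.92
ee_pos: [0.5442, 0.118, 0.1418]
ee_rot: [-3.141, 0.001, -0.002]
force: [0.3, -0.6, -1.5]
gripper_width: 0.0226
t 21.93 p [544.2 118.  141.8] f [ 0.3 -0.6 -1.5] m [-0.    0.   -0.02] w 22.6 rv [-3.141e+00  1.000e-03 -2.000e-03]
[202.62961927 427.64509577]
d [-0.   0.2 60. ] r [-0.0001 -0.0016 -0.0006]
```

View pics/s12.png

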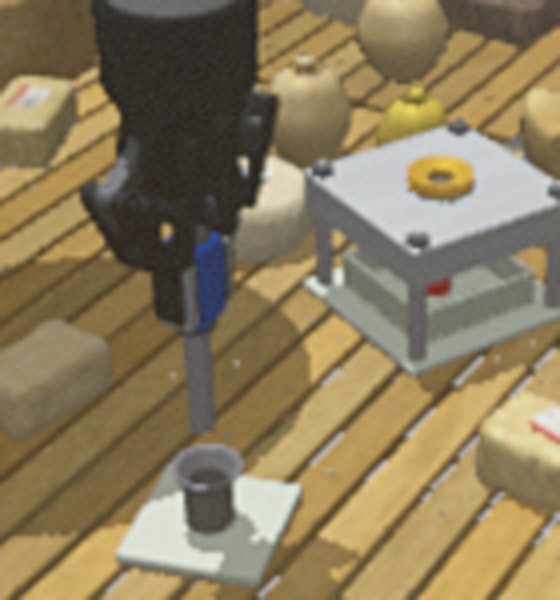

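The tip is at (202,428), matching the projection, and the socket mouth is at (208,468). The red bush lies in the tray at (437,285). I'll lower the drift into the socket.

```bash
python3 -m crank '[{"dx":0,"dy":0,"dz":10,"rx":0,"ry":0,"rz":0},{"dx":0,"dy":0,"dz":20,"rx":0,"ry":0,"rz":0},{"dx":0,"dy":0,"dz":26,"rx":0,"ry":0,"rz":0},{"dx":0,"dy":0,"dz":30,"rx":0,"ry":0,"rz":0},{"dx":0,"dy":0,"dz":34,"rx":0,"ry":0,"rz":0},{"dx":0,"dy":0,"dz":38,"rx":0,"ry":0,"rz":0},{"dx":0,"dy":0,"dz":38,"rx":0,"ry":0,"rz":0}]' - -;python3 -c "
from h import *
st()"
python3 -m crank '[{"dx":0,"dy":0,"dz":4,"rx":0,"ry":0,"rz":0},{"dx":0,"dy":0,"dz":8,"rx":0,"ry":0,"rz":0},{"dx":0,"dy":0,"dz":12,"rx":0,"ry":0,"rz":0},{"dx":0,"dy":0,"dz":16,"rx":0,"ry":0,"rz":0},{"dx":0,"dy":0,"dz":18,"rx":0,"ry":0,"rz":0},{"dx":0,"dy":0,"dz":18,"rx":0,"ry":0,"rz":0}]' - -;python3 -c "
from h import *
st()"
```

```text
time: 22.9
ee_pos: [0.5435, 0.1179, 0.1026]
ee_rot: [3.142, -0.0, -0.001]
force: [-0.5, 0.3, -3.0]
gripper_width: 0.023
t 22.90 p [543.5 117.9 102.6] f [-0.5  0.3 -3. ] m [ 0.01 -0.02 -0.02] w 23.0 rv [ 3.142e+00 -0.000e+00 -1.000e-03]
time: 23.65
ee_pos: [0.5435, 0.1179, 0.0847]
ee_rot: [-3.142, 0.0, 0.001]
force: [0.4, -0.8, -1.7]
gripper_width: 0.0232
t 23.65 p [543.5 117.9  84.7] f [ 0.4 -0.8 -1.7] m [ 0.01  0.01 -0.06] w 23.2 rv [-3.142e+00  0.000e+00  1.000e-03]
```

```bash
python3 -m crank '[{"dx":0,"dy":0,"dz":1,"rx":0,"ry":0,"rz":0},{"dx":0,"dy":0,"dz":2,"rx":0,"ry":0,"rz":0},{"dx":0,"dy":0,"dz":2,"rx":0,"ry":0,"rz":0}]' - -;python3 -m crank '[{"dx":0,"dy":0,"dz":0.7,"rx":0,"ry":0,"rz":0},{"dx":0,"dy":0,"dz":1.3,"rx":0,"ry":0,"rz":0},{"dx":0,"dy":0,"dz":1.3,"rx":0,"ry":0,"rz":0}]' - -
```

```text
time: 24.02
ee_pos: [0.5436, 0.1179, 0.0829]
ee_rot: [-3.142, 0.0, 0.0]
force: [0.1, -0.7, -1.3]
gripper_width: 0.0225
time: 24.4
ee_pos: [0.5438, 0.1179, 0.0819]
ee_rot: [-3.142, 0.0, -0.0]
force: [0.2, 0.6, 1.3]
gripper_width: 0.0227
```

It touches the socket floor at the same height as at the start (TCP z 0.0819). I'll release gently and look.

```bash
python3 -m crank '[{"dx":0,"dy":0,"dz":0,"rx":0,"ry":0,"rz":0},{"dx":0,"dy":0,"dz":0,"rx":0,"ry":0,"rz":0},{"dx":0,"dy":0,"dz":0,"rx":0,"ry":0,"rz":0},{"dx":0,"dy":0,"dz":0,"rx":0,"ry":0,"rz":0}]' - 20; python3 -m crank '[{"dx":0,"dy":0,"dz":0,"rx":0,"ry":0,"rz":0},{"dx":0,"dy":0,"dz":0,"rx":0,"ry":0,"rz":0},{"dx":0,"dy":0,"dz":0,"rx":0,"ry":0,"rz":0},{"dx":0,"dy":0,"dz":0,"rx":0,"ry":0,"rz":0},{"dx":0,"dy":0,"dz":0,"rx":0,"ry":0,"rz":0},{"dx":0,"dy":0,"dz":0,"rx":0,"ry":0,"rz":0},{"dx":0,"dy":0,"dz":0,"rx":0,"ry":0,"rz":0},{"dx":0,"dy":0,"dz":0,"rx":0,"ry":0,"rz":0}]' 85 20;python3 - <<'E'
from h import *
st()
s=optics.snapshot("side")
cv2.imwrite("pics/s13.png",cv2.resize(s[130:280,160:300],None,fx=4,fy=4,interpolation=cv2.INTER_CUBIC))
E
```

```text
time: 24.9
ee_pos: [0.5438, 0.1179, 0.0818]
ee_rot: [-3.142, 0.0, -0.0]
force: [-0.6, 0.2, 3.0]
gripper_width: 0.0228
time: 25.9
ee_pos: [0.5437, 0.1179, 0.0816]
ee_rot: [-3.142, 0.0, -0.0]
force: [0.5, 0.5, 1.0]
gripper_width: 0.0851
t 25.90 p [543.7 117.9  81.6] f [0.5 0.5 1. ] m [-0.02  0.03  0.04] w 85.1 rv [-3.142  0.    -0.   ]
```

View pics/s13.png

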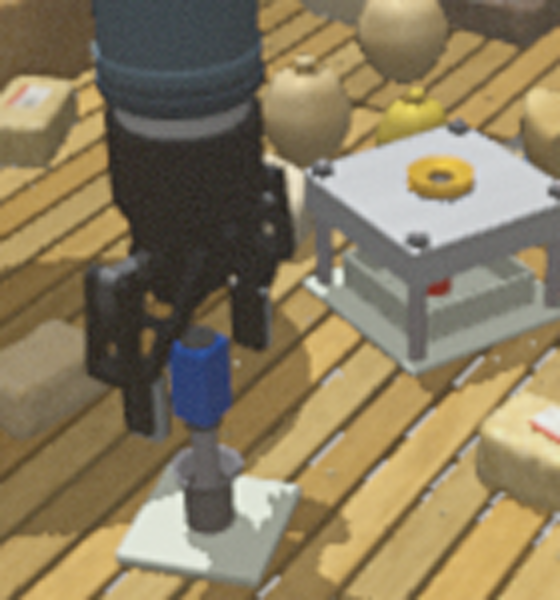

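```bash
python3 -m crank '[{"dx":0,"dy":0,"dz":-10,"rx":0,"ry":0,"rz":0},{"dx":0,"dy":0,"dz":-30,"rx":0,"ry":0,"rz":0},{"dx":0,"dy":0,"dz":-60,"rx":0,"ry":0,"rz":0},{"dx":0,"dy":0,"dz":-95,"rx":0,"ry":0,"rz":0},{"dx":0,"dy":0,"dz":-130,"rx":0,"ry":0,"rz":0},{"dx":-20,"dy":0,"dz":-150,"rx":0,"ry":0,"rz":0},{"dx":-60,"dy":0,"dz":-155,"rx":0,"ry":0,"rz":0},{"dx":-100,"dy":0,"dz":-155,"rx":0,"ry":0,"rz":0},{"dx":-130,"dy":0,"dz":-155,"rx":0,"ry":0,"rz":0},{"dx":-130,"dy":0,"dz":-155,"rx":0,"ry":0,"rz":0},{"dx":-130,"dy":0,"dz":-155,"rx":0,"ry":0,"rz":0}]' 85 20;python3 - <<'E'
from h import *
st()
cv2.imwrite("pics/s14.png",cv2.resize(optics.snapshot("side"),None,fx=1.55,fy=1.55,interpolation=cv2.INTER_CUBIC))
cv2.imwrite("pics/t14.png",cv2.resize(optics.snapshot("top"),None,fx=1.55,fy=1.55,interpolation=cv2.INTER_CUBIC))
E
```

```text
time: 27.32
ee_pos: [0.4145, 0.1179, 0.2375]
ee_rot: [-3.142, 0.0, -0.003]
force: [0.3, 0.2, 0.2]
gripper_width: 0.085
t 27.32 p [414.5 117.9 237.5] f [0.3 0.2 0.2] m [-0.01  0.   -0.05] w 85.0 rv [-3.142e+00  0.000e+00 -3.000e-03]
```

View pics/s14.png

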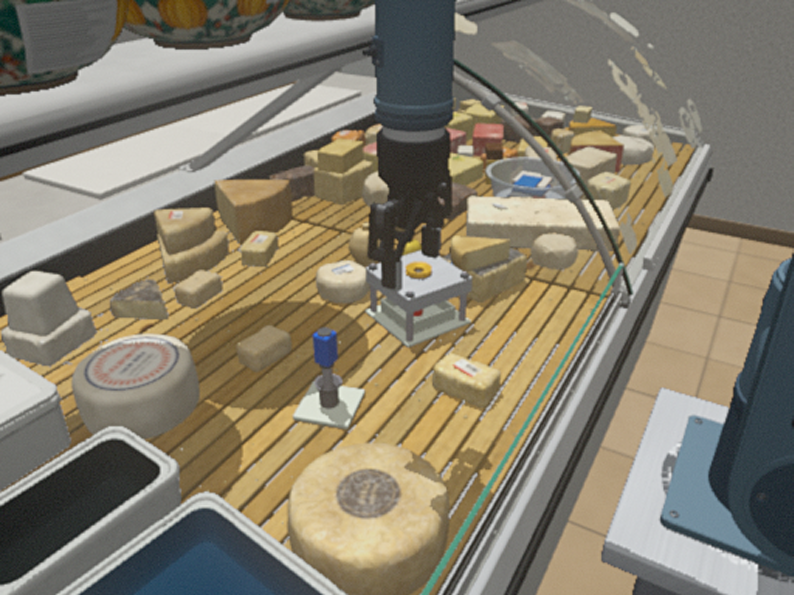

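View pics/t14.png

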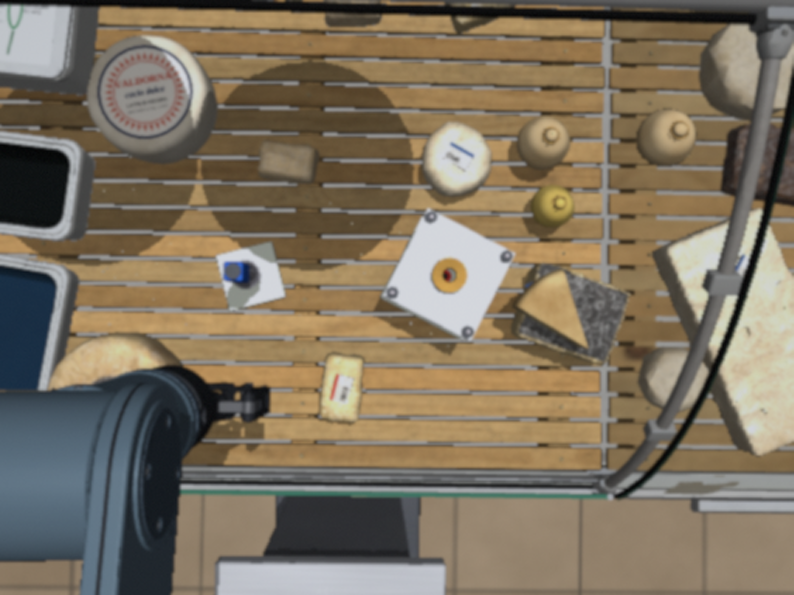

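The drift stands upright in its cup in both views, the bush is in the tray, the cheeses are where they were, and the arm is clear. I'll hand in.

```bash
python3 -c "
from station import job
print(job.hand_in())"
```

```text
the job is handed in; nothing more can be done
None
```

The red bush is out of the plate and in the tray, and the drift is back in its holder. I handed the job in at about 27.4 s of the 72 s; no verdict is reported.

- **Finding the hole:** The first press came down on the edge of the washer's hole at about 5–8 N. I lifted, moved about 1.5 mm, and the tip went in.
- **Aligning the washer:** I slid it about 4–5 mm into line with the bore, with a side force of about 8–9 N.
- **Pressing the bush:** It moved down steadily at about 9–10 N until it dropped.
- **Replacing the drift:** It met the socket floor at the same tool height as when I picked it up, within 0.1 mm. I then opened the fingers and backed away.

**Last checks:** both views show the drift upright in its cup and the cheeses where they started. The side view shows the bush in the tray. The tool force read near zero after backing off, with the gripper clear of everything.

**What failed or disagreed:**
- The first move call was refused because its rows lacked some of the six keys; nothing moved.
- The side and top cameras differed by 1–4 mm for some points, so I relied on touch for the final alignment.
- I judged from the pictures that the bush is in the tray and the drift upright; I did not measure either to the millimetre.

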